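# Swing out the peg and hang up the torch

## Robot

A 6-joint arm with a two-finger parallel gripper is mounted at the origin on the work surface. World frame = base frame: x ahead of the robot, y to its left, z up, the work surface at z = 0. Lengths are in mm, angles in rad, forces in N, time in s.
With the tool pointing down it reaches from about 400 to 925 mm from the base axis. Payload 12.5 kg.
Tool frame: the origin (TCP) lies midway between the tips of the shut fingers; the grasp point (between the pads) lies 19 mm behind it; z points along the fingers, y is the line along which they close (so a half turn about z gives the same grasp; the last joint's range is limited). The gripper opens to 95 mm and grips with 3 to 60 N. Pads are 20 mm wide; open, the fingers measure 119 mm over their backs; the gripper's body (75 mm by 180 mm) begins 59 mm behind the grasp point.
Start: joints at [-1.241, 0.491, 1.559, -0, 1.092, -0.106], TCP at [263.859, -566.591, 214.661] pointing down, gripper open.
Joint ranges: [-3.1, 3.1], [-0.84, 2.19], [0.05, 2.79], [-1.13, 4.28], [0.06, 2.93], [-2.69, 2.69]. Speed limits (rad/s): [2.22, 2.22, 2.79, 3.14, 3.14, 3.14].

## Interface

Orientations are given as [roll, pitch, yaw] about the fixed x, y, z axes, in that order (R = Rz(yaw) Ry(pitch) Rx(roll)).
In Python, from cell import env gives the robot as it stands.
- The arm moves only by the tool arm_command, never from a script. Its argument "targets" is a list of rows, each a list of 5 numbers: the shift along the tool's x, y, z in mm, then the turn about the tool's z in degrees, then the opening, from 0 (shut) to 1 (fully open). In form: [[tx, ty, tz, roll, fingers], ...]. A call has 1 to 5 rows; each row is the pose to reach, as a shift and turn from the pose commanded when the call began, along the tool's axes at that moment; what a row does not reach only later rows make up. A row lasts 1/10 s, in which the tool goes at most 50 mm and 8.59 degrees, less where a joint would pass 70% of its speed; a pose out of reach is approached as far as the arm can. A call with a gripper value outside its range is refused whole. The fingers move at their own pace and stop on an object; the grip force is fixed at half the most. Time passes only in rows, so rows that repeat a pose let the fingers close. It gives the time, the measured TCP pose, the force, the opening and the grip force at its end, in the units of the state.
- env.state(): the state, without advancing time (a new reading comes with each control period).
- env.read_camera(name): name is "scene" or "top"; returns a dict with "frame" (480x640x3 uint8, red, green, blue), "vertical_fov" (degrees; the focal length in pixels is half the picture's height over the tangent of half this angle, whatever the lens; pixels are square), "cx", "cy" (the principal point, pixels), "k1" (the pictures are not rectified: a ray, as slopes to the right and down, at radius r is drawn at 1 + k1 r^2 times it, then the intrinsics apply), "world_from_camera" (4x4, takes a point from camera to world coordinates). Camera axes: x right, y down, z forward; pixel columns grow to the right and rows downward; lengths in mm; the calibration is good to about 2 mm. A picture is of the moment at which its call begins. There is no depth.
- env.job_done(): hands the job in; it is judged then, once.
The state is a dict: "t": time; "joints": joint angles; "qvel": joint speeds; "tau": joint torques, N m; "eef_pos": TCP position; "tcp_rot": TCP orientation; "ft_force": force on the tool from outside, world axes, zero at the start; "moment": the same for the moment, N m; "opening": opening from 0.0 (shut) to 1.0 (fully open); "grip_force": force on a finger pad.
Only numpy, scipy, OpenCV 4.12 (cv2) and the standard library are available. Lean on these libraries where they do the work, as an engineer would, in place of code of your own. Each camera call takes 0.05 s, during which the arm holds its last target. There are 200 camera calls.

## Task

First swing the folded steel peg on the desk stand all the way out to its stop, so that it points straight away from the front of the wooden post. Then hang the torch on the peg by its eye, well down the peg and hanging free and still, with the peg left swung out. Leave the cup, tin, saucer and eraser where they are.

Things in the scene. Friction and masses are not known exactly. Their poses are not given: they have to be found in the camera images.
- stand: tool stand screwed to the desk: grey base plate 130 x 120 x 12 mm, beech post 22 mm thick (x), 34 mm wide (y), top at 252 mm. Origin: on the desk under the post's centre; -x is its front; the base plate runs from 95 mm in front of the origin to 35 mm behind it. A dark clamp bracket on the post (40 mm wide, 34 mm high) carries the swing-out peg
- hinge_foot (a point): point at desk level, 25 mm in front of the stand's origin, straight below the peg's hinge. The height of the hinge centre, where the peg's centre line starts, is 190 to 220 mm above this point; it differs each time and is not reported: find it by touch or by looking
- peg (a joint): swing of the peg about the vertical hinge (stiff, stays put, moves at about 3 N): 0 = folded, pointing to the stand's +y; pi/2 = at its stop, pointing to the stand's -x; counterclockwise from above. Peg: steel bar, diameter 9 mm, always slanting up 40 degrees, 85 mm from hinge centre to its flat, barely rounded end; a 26 mm collar sits 16 to 21 mm along it
- torch: grey plastic bar torch lying on the desk, lamp strip up: body 110 (x) x 34 (y) x 36 (z) mm, with a flat hanging tab at its +x end. Origin: centre of the body's underside; z towards the lamp side, x towards the eye. About 0.2 kg, centre of mass near the middle of the body
- torch_eye (a point): centre of the eye, a round hole of 13 mm diameter through the 36 x 36 mm, 5 mm thick tab; it is 80 mm in x and 18 mm in z from the torch's origin, and the hole's axis is the torch's z axis
- cup: steel pencil cup with pencils, 76 mm wide, 100 mm high (pencils to 165 mm); origin at the centre of its underside
- tin: plastic tin with screw cap, 84 mm wide, 83 mm high; origin at the centre of its underside
- saucer: white ceramic saucer, 130 mm wide, 18 mm high; origin at the centre of its underside
- eraser: grey eraser 60 x 25 x 13 mm; origin at the centre of its underside

How it is judged:
By the outcome, as a careful person would: the job done as asked, in the order asked, and still so for the second after the job is handed in, with the robot touching nothing.
It also fails if it takes over 70 s, if anything falls off the work surface, if the arm or the gripper's body presses on something with over 40 N, if the wrist force passes 120 N, or if a joint passes its speed limit or range.

## Working session

There is one attempt and no reset: what is moved stays moved. The work goes in short steps, Python scripts to look and compute and a tool call to move; the robot and the scene stay as the last step left them, time stands still between calls to the robot, and variables do not carry over. Pictures are saved under pics/ and viewed, at most 10 in all, crops included, and the job is handed in when it is done.

Besides the shell and the picture viewer there is one more tool, called by a JSON object that holds its "fn" and its "kwargs", one argument or row to a line. arm_command: Moves the arm, as the interface text tells. Its arguments: {"type":"object","properties":{"targets":{"type":"array","items":{"type":"array","items":{"type":"number"}}}},"required":["targets"]}

```bash
mkdir -p pics; cat > h.py <<'E'
import numpy as np,cv2
from cell import env
def cam(n):
    c=env.read_camera(n);h=c["frame"].shape[0];f=h/2/np.tan(np.radians(c["vertical_fov"]/2))
    c["f"]=f;c["T"]=np.array(c["world_from_camera"]);return c
def ray(c,u,v):
    d=np.array([(u-c["cx"])/c["f"],(v-c["cy"])/c["f"]]);s=d.copy()
    for _ in range(30): s=d/(1+c["k1"]*(s@s))
    T=c["T"];r=T[:3,:3]@np.array([s[0],s[1],1]);return T[:3,3],r/np.linalg.norm(r)
def onz(c,u,v,z):
    o,r=ray(c,u,v);return o+r*(z-o[2])/r[2]
def proj(c,p):
    T=c["T"];q=T[:3,:3].T@(np.array(p,float)-T[:3,3]);s=q[:2]/q[2];s=s*(1+c["k1"]*(s@s))
    return s*c["f"]+[c["cx"],c["cy"]]
def tri(c1,p1,c2,p2):
    o1,r1=ray(c1,*p1);o2,r2=ray(c2,*p2)
    t=np.linalg.lstsq(np.c_[r1,-r2],o2-o1,rcond=None)[0];a=o1+t[0]*r1;b=o2+t[1]*r2
    return (a+b)/2,np.linalg.norm(a-b)
def save(c,n): cv2.imwrite(f"pics/{n}.png",c["frame"][:,:,::-1])
E
python3 - <<'E'
from h import *
for n in("scene","top"):
    c=cam(n);save(c,n+"0");print(n,c["f"],c["cx"],c["cy"],c["k1"],c["T"].round(3).tolist())
print(env.state())
E
```

```text
scene 465.8485802335271 320.619598675134 245.04327268439894 -0.07859260746328613 [[-0.563, 0.527, -0.636, 1337.08], [0.826, 0.354, -0.438, 538.797], [-0.006, -0.772, -0.635, 942.3], [0.0, 0.0, 0.0, 1.0]]
top 450.61003822733454 327.04171720493065 235.64581448648846 0.018107778073776476 [[-0.023, -0.998, 0.064, 454.237], [-1.0, 0.022, -0.016, -16.035], [0.015, -0.064, -0.998, 1133.383], [0.0, 0.0, 0.0, 1.0]]
{'t': 0.1, 'joints': array([-1.24062850e+00,  4.91456908e-01,  1.55940462e+00, -3.95210396e-05,
        1.09167692e+00, -1.05585599e-01]), 'qvel': array([ 5.42926286e-04, -3.22169126e-03, -1.53208457e-03,  4.79840221e-05,
        8.12104570e-04,  6.56802455e-04]), 'tau': array([ 2.30036072e-03, -6.13624835e+01, -2.58606005e+01,  6.93890266e-02,
        4.70309809e-02, -5.72008412e-05]), 'eef_pos': array([ 263.75736109, -566.37816542,  214.14095417]), 'tcp_rot': array([-3.14064843e+00, -6.48185670e-05,  4.35771633e-01]), 'ft_force': array([ 0.93949225, -0.09147683,  0.10268308]), 'moment': array([ 0.02348158, -0.05842729, -0.01352188]), 'grip_force': 0.0, 'opening': 1.0026715971250098}
```

View pics/scene0.png

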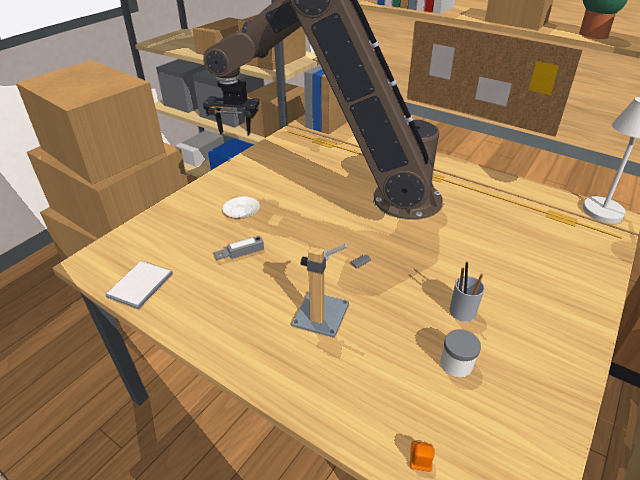

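View pics/top0.png

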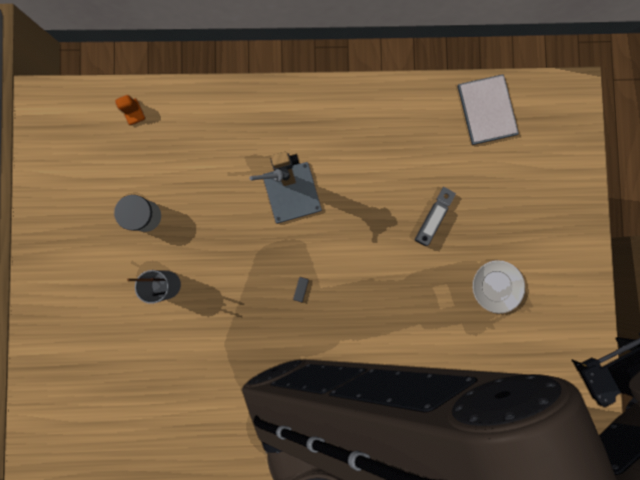

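The scene view has the stand post at about (315,285), the folded peg tip at (346,245), and the torch at (240,247) with its tab to the left. The top view has the stand at (290,180), the peg pointing left to (252,178), and the torch at (436,217). I'll zoom in on both.

```bash
python3 - <<'E'
from h import *
a=cv2.imread("pics/scene0.png");b=cv2.imread("pics/top0.png")
def cr(i,x,y,w=80,h=60): return cv2.resize(i[y:y+h,x:x+w],(400,300),interpolation=cv2.INTER_CUBIC)
m=np.vstack([np.hstack([cr(a,285,235,),cr(a,200,215)]),np.hstack([cr(b,245,140),cr(b,395,185)])])
cv2.imwrite("pics/m.png",m)
E
```

```text
(no output)
```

View pics/m.png

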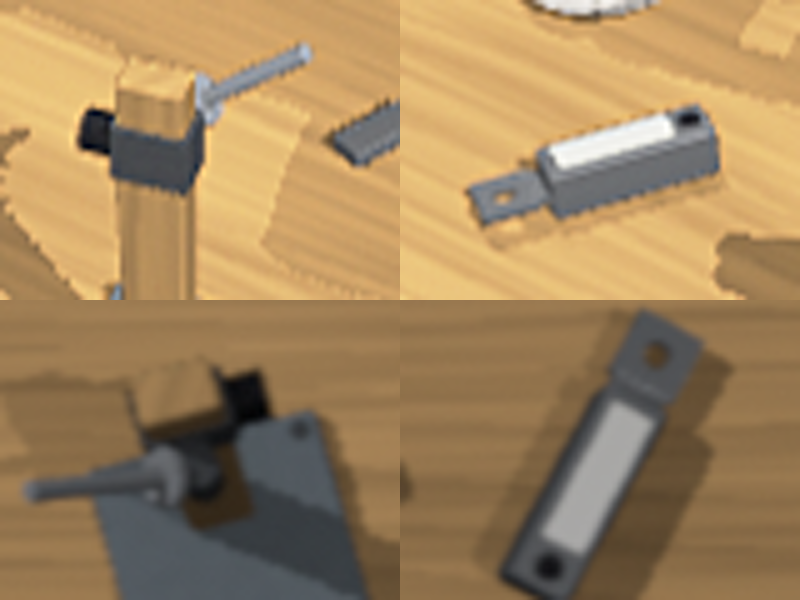

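```bash
python3 - <<'E'
from h import *
s=cam("scene");t=cam("top")
for n,a,b in[("tip",(346.2,245.6),(251.6,178)),("collar",(326.4,254.4),(278.6,175.2)),("eye",(221,254.6),(446.2,195.6)),("button",(258,238.4),(424.6,238.4))]:
    print(n,*[x.round(1) for x in tri(s,a,t,b)])
print("eye z18",onz(t,446.2,195.6,20),onz(s,221,254.6,20),"button",onz(t,424.6,238.4,36),onz(s,258,238.4,36))
print("posttop",onz(t,280,159,252))
hsv=cv2.cvtColor(t["frame"],cv2.COLOR_RGB2HSV)
def rect(x,y,w,h,z,lo,hi):
    m=np.zeros((480,640),np.uint8);m[y:y+h,x:x+w]=cv2.inRange(hsv[y:y+h,x:x+w],lo,hi)
    c=max(cv2.findContours(m,0,2)[0],key=cv2.contourArea)
    p=np.array([onz(t,*q[0],z)[:2] for q in c],np.float32);r=cv2.minAreaRect(p);print(r,cv2.boxPoints(r).round(1).tolist());return r
print("plate");rect(255,155,75,75,12,(95,20,40),(125,255,255))
print("torch");rect(405,180,60,75,36,(0,0,0),(180,70,255))
print("strip");rect(405,180,60,75,36,(0,0,130),(180,60,255))
print("eraser");rect(285,270,30,35,13,(0,0,0),(180,70,110))
print(onz(t,498,287,18),onz(t,158,286,100),onz(t,135,213,83))
E
```

```text
tip [624.7 116.7 260.5] 4.8
collar [636.8  68.6 219.7] 7.2
eye [ 618.2 -332.5   14.4] 6.1
button [ 511.4 -270.4   34.6] 4.4
eye z18 [ 619.23119334 -333.58397451   20.        ] [ 621.66050591 -324.01887846   20.        ] button [ 512.57864143 -271.982423     36.        ] [ 511.96005185 -266.93644164   36.        ]
posttop [664.5306388   59.42477493 252.        ]
plate
((638.8135986328125, 52.69640350341797), (129.38327026367188, 114.37596130371094), 14.694125175476074) [[561.7000122070312, 91.5999984741211], [590.7000122070312, -19.0], [715.9000244140625, 13.800000190734863], [686.9000244140625, 124.4000015258789]]
torch
((566.6435546875, -299.57183837890625), (37.19951629638672, 150.4284210205078), 59.87763595581055) [[492.29998779296875, -277.8999938964844], [622.4000244140625, -353.3999938964844], [641.0, -321.20001220703125], [510.8999938964844, -245.6999969482422]]
strip
((556.9201049804688, -296.9938049316406), (22.645193099975586, 75.554443359375), 59.78105545043945) [[518.5999755859375, -287.79998779296875], [583.9000244140625, -325.79998779296875], [595.2999877929688, -306.20001220703125], [530.0, -268.20001220703125]]
eraser
((394.9991760253906, 34.56591796875), (23.828445434570312, 58.30046844482422), 73.62586975097656) [[363.70001220703125, 31.399999618530273], [419.6000061035156, 14.899999618530273], [426.29998779296875, 37.79999923706055], [370.3999938964844, 54.20000076293945]]
[ 389.45802025 -453.09798886   18.        ] [414.53438349 352.56063192 100.        ] [583.8394347  411.71847285  83.        ]
```

Hinge foot is at about (643.6, 54), stand yaw about 14.7°, hinge height about 206 mm, torch yaw about -30° and the eye near (620,-331). The triangulated peg tip (625,117) matches the predicted one (627,117). First I lift, shut the fingers and turn.

```bash
cat >> h.py <<'E'
H=np.array([643.6,54.0]);SY=np.radians(14.7)
def s2w(x,y): return H+np.array([np.cos(SY)*x-np.sin(SY)*y,np.sin(SY)*x+np.cos(SY)*y])
def go(x,y,z,yaw):
    s=env.state();p=np.array(s["eef_pos"]);a=s["tcp_rot"][2];d=np.array([x,y,z])-p
    c,n=np.cos(a),np.sin(a)
    turn=-((yaw-np.degrees(a)+180)%360-180)
    print("tool shift",np.round([c*d[0]+n*d[1],n*d[0]-c*d[1],-d[2]],1),"turn",round(turn,1),"at",p.round(1),np.degrees(a).round(1),"t",round(s["t"],1))
E
python3 - <<'E'
from h import *
w=s2w(30,52);print(w);go(*w,330,104.7)
E
```

```text
[659.42261946 111.91066148]
tool shift [ 645.  -447.9 -115.7] turn -79.7 at [ 263.8 -566.5  214.3] 25.0 t 0.2
```

{"fn": "arm_command", "kwargs": {
  "targets": [
    [0,0,-50,0,0],
    [0,0,-100,-8,0],
    [0,0,-120,-16,0],
    [0,0,-120,-24,0],
    [0,0,-120,-32,0]
  ]
}}

```text
t: 0.7
eef_pos: [263.9, -566.6, 335.4]
tcp_rot: [3.141, 0.001, 1.0]
ft_force: [-0.7, 0.1, -0.9]
opening: 0.638
grip_force: 0.0
```

{"fn": "arm_command", "kwargs": {
  "targets": [
    [50,-2,0,-8,0],
    [100,-4,0,-16,0],
    [150,-6,0,-24,0],
    [200,-8,0,-32,0],
    [250,-10,0,-40,0]
  ]
}}

```text
t: 1.2
eef_pos: [392.2, -349.8, 334.7]
tcp_rot: [3.142, 0.0, 1.698]
ft_force: [1.2, -0.2, -0.1]
opening: 0.218
grip_force: 0.0
```

```bash
python3 - <<'E'
from h import *
w=s2w(30,52);go(*w,330,104.7)
E
```

```text
tool shift [424.2 323.6   4.7] turn -7.4 at [ 392.2 -349.8  334.7] 97.3 t 1.2
```

{"fn": "arm_command", "kwargs": {
  "targets": [
    [40,30,0,-7.4,0],
    [80,60,0,-7.4,0],
    [120,90,0,-7.4,0],
    [160,120,0,-7.4,0],
    [200,150,0,-7.4,0]
  ]
}}

```text
t: 1.7
eef_pos: [516.9, -133.0, 334.7]
tcp_rot: [3.141, 0.0, 1.822]
ft_force: [0.8, -1.7, -0.2]
opening: 0.004
grip_force: 0.0
```

```bash
python3 - <<'E'
from h import *
w=s2w(30,52);go(*w,330,104.7)
E
```

```text
tool shift [201.9 198.8   4.7] turn -0.3 at [ 516.9 -133.   334.7] 104.4 t 1.7
```

{"fn": "arm_command", "kwargs": {
  "targets": [
    [45,45,0,-0.3,0],
    [90,90,0,-0.3,0],
    [135,135,0,-0.3,0],
    [175,175,0,-0.3,0],
    [202,199,0,-0.3,0]
  ]
}}

```text
t: 2.2
eef_pos: [643.2, 82.8, 334.4]
tcp_rot: [-3.141, 0.0, 1.827]
ft_force: [0.1, -0.3, 0.7]
opening: 0.001
grip_force: 0.0
```

```bash
python3 - <<'E'
from h import *
w=s2w(30,52);go(*w,222,104.7)
s=cam("scene");t=cam("top")
a=cv2.cvtColor(s["frame"],4);b=cv2.cvtColor(t["frame"],4)
m=np.hstack([cv2.resize(a[190:290,260:380],(400,333),interpolation=2),cv2.resize(b[110:230,230:350],(400,333),interpolation=2)])
cv2.imwrite("pics/m2.png",m)
e=env.state()["eef_pos"];print(e,proj(s,e),proj(t,e))
E
```

```text
tool shift [ 24.1  23.  112.4] turn -0.0 at [643.2  82.8 334.4] 104.7 t 2.2
[643.95952936  85.55425099 333.23806291] [329.46981084 219.73381719] [261.53184501 159.99008279]
```

View pics/m2.png

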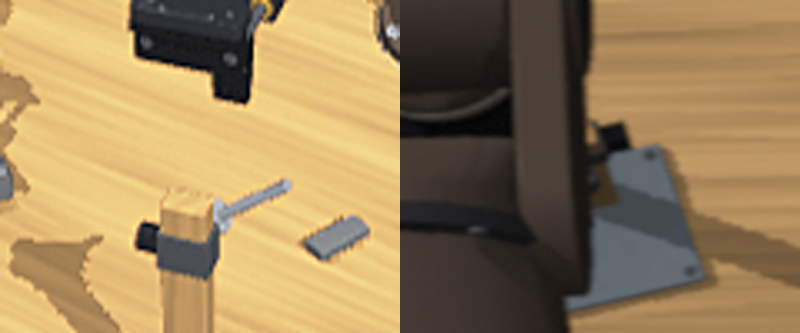

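The scene view shows the shut fingertips at (329.6,220), against a projected (329.5,219.7), so the scene camera is accurate here. I'll shift beside the peg first, then go down behind it.

{"fn": "arm_command", "kwargs": {
  "targets": [
    [21,22,0,0,0],
    [21,22,0,0,0],
    [21,22,50,0,0],
    [21,22,90,0,0],
    [21,22,110,0,0]
  ]
}}

```text
t: 2.8
eef_pos: [656.8, 105.5, 221.1]
tcp_rot: [-3.137, -0.001, 1.826]
ft_force: [0.1, -0.3, 0.7]
opening: -0.0
grip_force: 0.0
```

```bash
python3 - <<'E'
from h import *
s=cam("scene");a=cv2.cvtColor(s["frame"],4)
cv2.imwrite("pics/m3.png",cv2.resize(a[200:290,270:390],(640,480),interpolation=2))
go(*s2w(30,52),222,104.7);print(env.state()["ft_force"])
E
```

```text
tool shift [ 5.5  4.7 -3. ] turn -0.1 at [656.3 105.4 219. ] 104.6 t 2.9
[-0.13498293  0.15870313 -3.20369349]
```

View pics/m3.png

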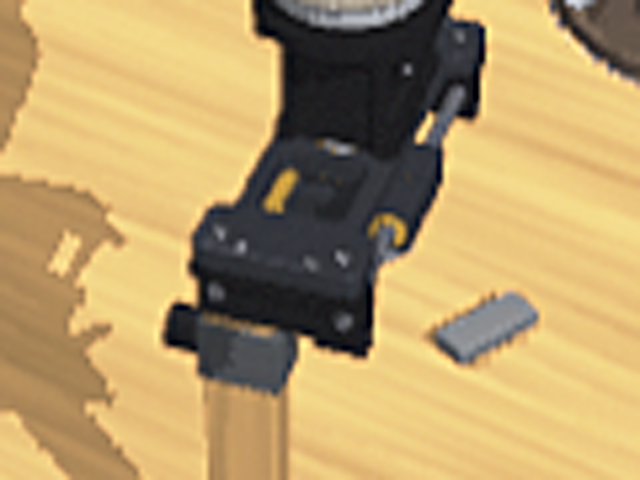

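{"fn": "arm_command", "kwargs": {
  "targets": [
    [5,-4,-2,0,0],
    [6,-9,-2,0,0],
    [7,-18,-2,0,0],
    [7,-27,-2,0,0],
    [6,-37,-2,0,0]
  ]
}}

```text
t: 3.35
eef_pos: [621.5, 102.8, 228.0]
tcp_rot: [3.138, 0.001, 1.827]
ft_force: [6.3, -0.5, 0.5]
opening: 0.007
grip_force: 2.3
```

{"fn": "arm_command", "kwargs": {
  "targets": [
    [-3,-9,0,0,0],
    [-7,-17,0,0,0],
    [-12,-25,0,0,0],
    [-17,-30,0,0,0],
    [-22,-34,0,0,0]
  ]
}}

```text
t: 3.85
eef_pos: [593.6, 73.0, 227.3]
tcp_rot: [3.14, 0.0, 1.827]
ft_force: [3.1, 2.7, 0.7]
opening: 0.004
grip_force: 1.6
```

```bash
python3 - <<'E'
from h import *
go(*s2w(-52,15),222,104.7)
E
```

```text
tool shift [-16.1  -8.4   5.3] turn -0.0 at [593.6  73.  227.3] 104.7 t 3.9
```

{"fn": "arm_command", "kwargs": {
  "targets": [
    [-5,-4,4,0,0],
    [-9,-7,4,0,0],
    [-12,-8,4,0,0],
    [-14,-8,4,0,0],
    [-14,-8,4,0,0]
  ]
}}

```text
t: 4.35
eef_pos: [589.3, 57.3, 222.3]
tcp_rot: [-3.14, -0.0, 1.827]
ft_force: [-0.8, 0.5, -0.5]
opening: 0.005
grip_force: 0.4
```

{"fn": "arm_command", "kwargs": {
  "targets": [
    [-1,0,0,0,0],
    [-2,0,0,0,0],
    [-3,0,0,0,0],
    [-3,0,0,0,0],
    [-3,0,0,0,0]
  ]
}}

```text
t: 4.85
eef_pos: [589.5, 56.5, 222.4]
tcp_rot: [-3.14, -0.003, 1.827]
ft_force: [-4.8, 11.8, 1.1]
opening: 0.004
grip_force: 6.5
```

{"fn": "arm_command", "kwargs": {
  "targets": [
    [-1,0,0,0,0],
    [-2,0,0,0,0],
    [-3,0,0,0,0],
    [-3,0,0,0,0]
  ]
}}

```text
t: 5.25
eef_pos: [589.7, 55.6, 222.4]
tcp_rot: [-3.14, -0.006, 1.828]
ft_force: [-7.5, 24.3, 1.8]
opening: 0.003
grip_force: 13.2
```

{"fn": "arm_command", "kwargs": {
  "targets": [
    [10,0,0,0,0],
    [30,0,0,0,0],
    [40,0,-40,0,0.3],
    [40,-20,-80,0,0.6],
    [10,-60,-110,0,0.6]
  ]
}}

```text
t: 5.75
eef_pos: [535.6, 53.3, 330.5]
tcp_rot: [3.139, 0.001, 1.83]
ft_force: [0.1, -0.8, 1.5]
opening: 0.201
grip_force: 0.0
```

```bash
python3 - <<'E'
from h import *
# torch grip point: origin->x: eye direction -30.1deg
go(597,-316,330,150)
E
```

```text
tool shift [-372.7  -35.3    0.5] turn -45.1 at [535.6  53.3 330.5] 104.9 t 5.8
```

{"fn": "arm_command", "kwargs": {
  "targets": [
    [-50,-5,0,-8,0.6],
    [-100,-10,0,-16,0.6],
    [-150,-15,0,-24,0.6],
    [-200,-20,0,-32,0.6],
    [-250,-24,0,-40,0.6]
  ]
}}

```text
t: 6.25
eef_pos: [573.4, -188.2, 328.7]
tcp_rot: [-3.141, 0.001, 2.531]
ft_force: [1.2, -0.0, 0.2]
opening: 0.584
grip_force: 0.0
```

```bash
python3 - <<'E'
from h import *
s=cam("scene");t=cam("top")
save(s,"s4");save(t,"t4")
a=cv2.imread("pics/s4.png");b=cv2.imread("pics/t4.png")
def cr(i,x,y,w=80,h=60): return cv2.resize(i[y:y+h,x:x+w],(400,300),interpolation=cv2.INTER_CUBIC)
m=np.vstack([np.hstack([cr(a,280,235,),cr(a,200,215)]),np.hstack([cr(b,245,140),cr(b,395,185)])])
cv2.imwrite("pics/m4.png",m)
go(597,-316,330,150)
E
```

```text
tool shift [-90.9 -88.4  -2.5] turn -5.2 at [ 573.7 -191.4  327.5] 144.8 t 6.3
```

View pics/m4.png

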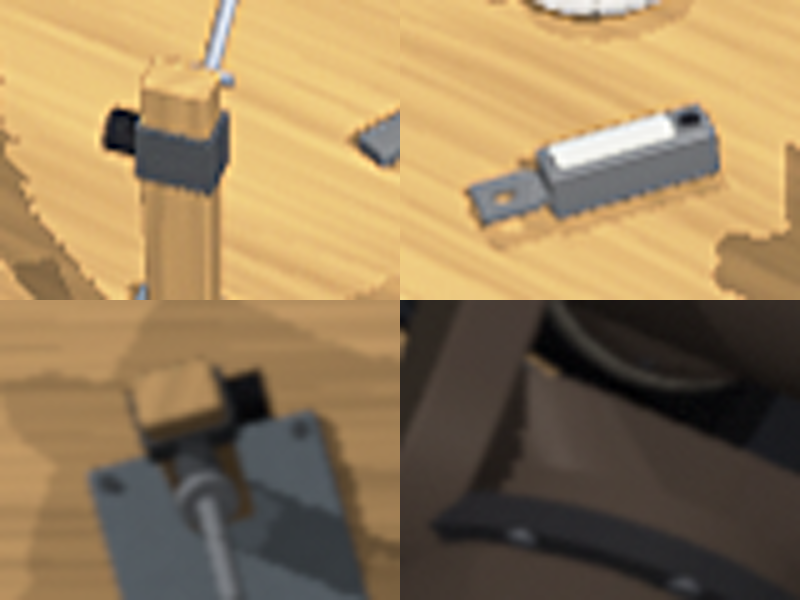

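The peg is now swung out. The scene crop shows it rising over the post toward the robot, and the top crop shows it running down the image from the collar. The torch has not moved. I'll extract the peg tip and go over the torch.

```bash
python3 - <<'E'
from h import *
s=cam("scene");t=cam("top")
P=np.r_[H,206]+80*np.array([-np.cos(SY)*.766,-np.sin(SY)*.766,.643]);print("pred tip",P,proj(s,P),proj(t,P))
for n,c,(x0,y0,x1,y1) in(("s",s,(315,205,345,252)),("t",t,(275,175,310,225))):
    hsv=cv2.cvtColor(c["frame"],cv2.COLOR_RGB2HSV)[y0:y1,x0:x1]
    for y in range(hsv.shape[0]):
        k=np.where((hsv[y,:,1]<70)&(hsv[y,:,2]>95))[0]
        if len(k): print(n,y+y0,k.min()+x0,k.max()+x0,len(k),end="; ")
    print()
go(581,-307,60,150.5)
E
```

```text
pred tip [584.32583211  38.44971316 257.44      ] [326.62692676 226.38836375] [291.16765016 198.65379816]
s 223 328 329 2; s 224 327 329 3; s 225 327 329 3; s 226 326 329 4; s 227 326 329 4; s 228 326 328 3; s 229 325 328 4; s 230 325 328 4; s 231 325 328 4; s 232 325 327 3; s 233 324 327 4; s 234 324 327 4; s 235 324 327 4; s 236 324 326 3; s 237 323 326 4; s 238 323 326 4; s 239 323 325 3; s 240 323 325 3; s 241 322 325 4; s 242 322 325 4; s 243 322 324 3; s 244 322 324 3; s 245 321 324 4; s 246 321 324 4; s 247 321 323 3; s 248 321 323 3; s 249 324 325 2; s 250 324 326 3; s 251 324 326 3; 
t 175 275 309 12; t 176 275 309 11; t 177 275 309 7; t 178 275 309 9; t 179 275 309 6; t 180 275 287 7; t 181 275 287 8; t 182 275 287 7; t 183 275 288 9; t 184 275 288 10; t 185 275 288 10; t 186 275 288 10; t 187 275 288 11; t 188 275 289 14; t 189 275 289 13; t 190 275 289 13; t 191 275 290 13; t 192 275 290 14; t 193 275 290 12; t 194 275 300 16; t 195 275 302 17; t 196 276 304 20; t 197 275 308 25; t 198 275 309 26; t 199 275 309 27; t 200 275 309 21; t 201 275 309 22; t 202 275 309 23; t 203 275 309 23; t 204 275 309 28; t 205 275 309 32; t 206 275 309 34; t 207 275 309 35; t 208 275 309 35; t 209 275 309 35; t 210 275 309 35; t 211 275 309 35; t 212 275 309 35; t 213 275 308 34; t 214 275 301 27; t 215 275 298 24; t 216 275 295 18; t 217 282 291 10; t 218 282 287 6; t 219 275 283 4; t 220 275 275 1; t 221 275 275 1; 
tool shift [-76.  -93.2 267.9] turn -6.0 at [ 573.3 -187.   327.9] 144.5 t 6.5
```

{"fn": "arm_command", "kwargs": {
  "targets": [
    [-30,-35,50,-6,0.6],
    [-60,-70,100,-6,0.6],
    [-76,-93,150,-6,0.6],
    [-76,-93,200,-6,0.6],
    [-76,-93,250,-6,0.6]
  ]
}}

```text
t: 6.95
eef_pos: [581.8, -301.2, 114.9]
tcp_rot: [-3.141, 0.002, 2.628]
ft_force: [0.9, -0.1, -1.0]
opening: 0.598
grip_force: 0.0
```

```bash
python3 - <<'E'
from h import *
s=cam("scene")
a=cv2.cvtColor(s["frame"],4)
cv2.imwrite("pics/m5.png",cv2.resize(a[195:275,190:290],(800,600)[0:2],interpolation=2))
go(581,-307,5,150.5);e=env.state()["eef_pos"];print(proj(s,e))
E
```

```text
tool shift [ -5.6  -5.4 101.3] turn 0.1 at [ 578.7 -299.6  106.3] 150.6 t 7.0
[232.93534734 227.74034733]
```

View pics/m5.png

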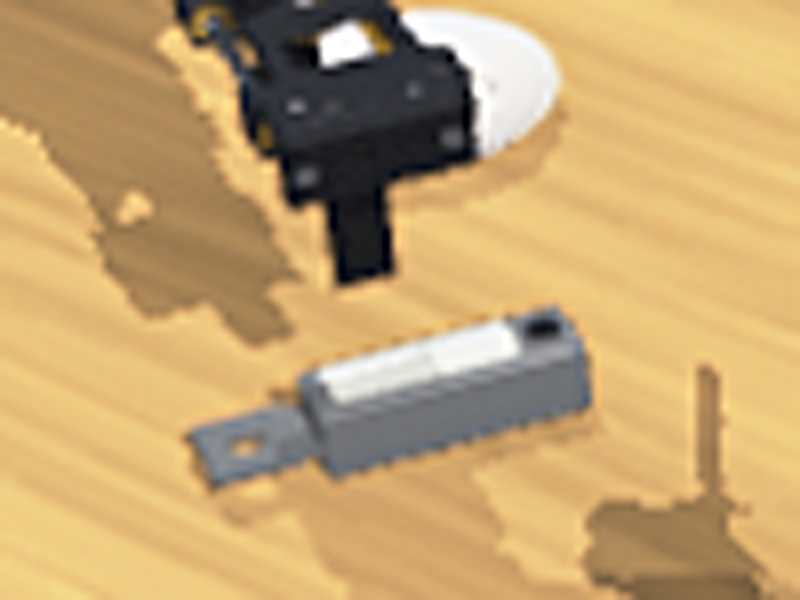

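{"fn": "arm_command", "kwargs": {
  "targets": [
    [-6,-5,40,0,0.6],
    [-6,-5,70,0,0.6],
    [-6,-5,70,0,0.6]
  ]
}}

```text
t: 7.3
eef_pos: [583.3, -306.4, 43.6]
tcp_rot: [3.141, -0.005, 2.63]
ft_force: [0.3, -0.3, -0.2]
opening: 0.601
grip_force: 0.0
```

```bash
python3 - <<'E'
from h import *
go(582,-306,5,150.5)
E
```

```text
tool shift [ 1.3 -0.2 38.6] turn 0.2 at [ 583.3 -306.4   43.6] 150.7 t 7.3
```

{"fn": "arm_command", "kwargs": {
  "targets": [
    [0,0,15,0,0.6],
    [0,0,27,0,0.6],
    [0,0,27,0,0.6]
  ]
}}

```text
t: 7.6
eef_pos: [584.1, -308.0, 18.5]
tcp_rot: [-3.142, -0.001, 2.63]
ft_force: [-0.6, 0.4, -0.3]
opening: 0.598
grip_force: 0.0
```

{"fn": "arm_command", "kwargs": {
  "targets": [
    [2,0,7,0,0.6],
    [2,0,13,0,0.6],
    [2,0,13,0,0.2],
    [2,0,13,0,0.2],
    [2,0,13,0,0.2]
  ]
}}

```text
t: 8.1
eef_pos: [582.6, -307.8, 6.1]
tcp_rot: [-3.141, 0.001, 2.63]
ft_force: [0.2, -0.6, -0.1]
opening: 0.406
grip_force: 0.5
```

{"fn": "arm_command", "kwargs": {
  "targets": [
    [0,0,0,0,0.2],
    [0,0,0,0,0.2],
    [0,0,0,0,0.2]
  ]
}}

```text
t: 8.4
eef_pos: [582.6, -307.8, 6.1]
tcp_rot: [-3.141, 0.001, 2.63]
ft_force: [0.4, -1.2, 0.9]
opening: 0.36
grip_force: 29.8
```

{"fn": "arm_command", "kwargs": {
  "targets": [
    [0,0,-40,0,0.2],
    [0,0,-90,0,0.2],
    [0,0,-140,0,0.2],
    [0,0,-190,0,0.2],
    [0,0,-240,0,0.2]
  ]
}}

```text
t: 8.9
eef_pos: [582.0, -307.1, 247.6]
tcp_rot: [3.141, -0.001, 2.63]
ft_force: [0.8, -0.9, -3.2]
opening: 0.352
grip_force: 29.9
```

{"fn": "arm_command", "kwargs": {
  "targets": [
    [0,0,-50,8,0.2],
    [0,0,-84,16,0.2],
    [0,0,-84,24,0.2],
    [0,0,-84,32,0.2],
    [0,0,-84,40,0.2]
  ]
}}

```text
t: 9.4
eef_pos: [582.2, -307.3, 329.5]
tcp_rot: [-3.141, -0.001, 1.926]
ft_force: [0.3, -0.1, -3.1]
opening: 0.358
grip_force: 29.9
```

```bash
python3 - <<'E'
from h import *
go(*s2w(25,52.5),330,104.7)
E
```

```text
tool shift [367.2 213.2  -0.5] turn 5.6 at [ 582.2 -307.3  329.5] 110.3 t 9.4
```

{"fn": "arm_command", "kwargs": {
  "targets": [
    [42,25,0,5.6,0.2],
    [84,50,0,5.6,0.2],
    [126,75,0,5.6,0.2],
    [168,100,0,5.6,0.2],
    [210,124,0,5.6,0.2]
  ]
}}

```text
t: 9.9
eef_pos: [624.1, -65.3, 329.4]
tcp_rot: [-3.141, -0.0, 1.834]
ft_force: [0.6, 0.1, -2.6]
opening: 0.358
grip_force: 29.9
```

```bash
python3 - <<'E'
from h import *
go(*s2w(25,52.5),330,104.7)
E
```

```text
tool shift [162.4  75.1  -0.6] turn 0.4 at [624.1 -65.3 329.4] 105.1 t 9.9
```

{"fn": "arm_command", "kwargs": {
  "targets": [
    [42,20,0,0.4,0.2],
    [84,40,0,0.4,0.2],
    [125,58,0,0.4,0.2],
    [161,75,0,0.4,0.2],
    [161,75,0,0.4,0.2]
  ]
}}

```text
t: 10.4
eef_pos: [654.7, 112.4, 328.8]
tcp_rot: [-3.14, -0.001, 1.831]
ft_force: [-0.3, -0.4, -4.0]
opening: 0.357
grip_force: 29.9
```

```bash
python3 - <<'E'
from h import *
go(*s2w(25,52.5),252,104.7)
E
```

```text
tool shift [-1.1 -0.5 76.8] turn 0.2 at [654.7 112.4 328.8] 104.9 t 10.4
```

{"fn": "arm_command", "kwargs": {
  "targets": [
    [0,0,30,0,0.2],
    [0,0,60,0,0.2],
    [0,0,76,0,0.2],
    [0,0,76,0,0.2],
    [0,0,76,0,0.2]
  ]
}}

```text
t: 10.9
eef_pos: [655.0, 107.3, 254.2]
tcp_rot: [-3.141, 0.0, 1.827]
ft_force: [1.0, -0.2, -2.6]
opening: 0.36
grip_force: 29.9
```

```bash
python3 - <<'E'
from h import *
s=cam("scene")
a=cv2.cvtColor(s["frame"],4)
cv2.imwrite("pics/m6.png",cv2.resize(a[180:300,270:390],(600,600),interpolation=2))
go(*s2w(25,52.5),210,104.7);e=env.state()["eef_pos"];print(proj(s,e),env.state()["ft_force"])
E
```

```text
tool shift [ 3.8  0.2 44.8] turn -0.0 at [655.3 107.4 254.8] 104.7 t 10.9
[334.50784393 253.16033452] [-0.49560928  0.81987659 -2.91161262]
```

View pics/m6.png

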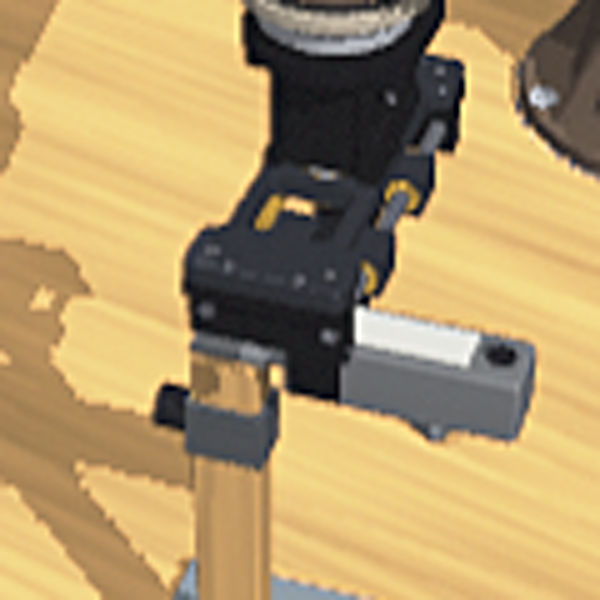

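The scene shows the torch held level with its tab over the post top, at crop (230,345). I'll shift 4 mm out and press down to tilt it.

{"fn": "arm_command", "kwargs": {
  "targets": [
    [4,0,0,0,0.2],
    [4,0,4,0,0.2],
    [4,0,8,0,0.2],
    [4,0,12,0,0.2],
    [4,0,16,0,0.2]
  ]
}}

```text
t: 11.45
eef_pos: [654.1, 111.9, 238.5]
tcp_rot: [3.14, -0.0, 1.827]
ft_force: [-2.2, 3.5, 8.1]
opening: 0.357
grip_force: 30.0
```

{"fn": "arm_command", "kwargs": {
  "targets": [
    [0,0,2,0,0.2],
    [0,0,4,0,0.2],
    [0,0,6,0,0.2],
    [0,0,8,0,0.2],
    [0,0,8,0,0.2]
  ]
}}

```text
t: 11.95
eef_pos: [654.1, 112.0, 230.7]
tcp_rot: [3.14, -0.0, 1.827]
ft_force: [-1.8, 2.4, 5.7]
opening: 0.355
grip_force: 30.0
```

{"fn": "arm_command", "kwargs": {
  "targets": [
    [0,0,3,0,0.2],
    [0,0,6,0,0.2],
    [0,0,9,0,0.2],
    [0,0,12,0,0.2],
    [0,0,12,0,0.2]
  ]
}}

```text
t: 12.45
eef_pos: [654.2, 111.5, 218.8]
tcp_rot: [3.14, 0.001, 1.827]
ft_force: [-1.4, 0.7, 5.0]
opening: 0.36
grip_force: 30.0
```

{"fn": "arm_command", "kwargs": {
  "targets": [
    [0,0,3,0,0.2],
    [0,0,6,0,0.2],
    [0,0,9,0,0.2],
    [0,0,9,0,0.2],
    [0,0,9,0,0.2]
  ]
}}

```text
t: 12.95
eef_pos: [654.6, 111.6, 210.0]
tcp_rot: [3.139, 0.001, 1.827]
ft_force: [0.1, 1.8, 5.7]
opening: 0.357
grip_force: 30.0
```

```bash
python3 - <<'E'
from h import *
s=cam("scene")
a=cv2.cvtColor(s["frame"],4)
cv2.imwrite("pics/m7.png",cv2.resize(a[180:300,270:390],(600,600),interpolation=2))
E
```

```text
(no output)
```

View pics/m7.png

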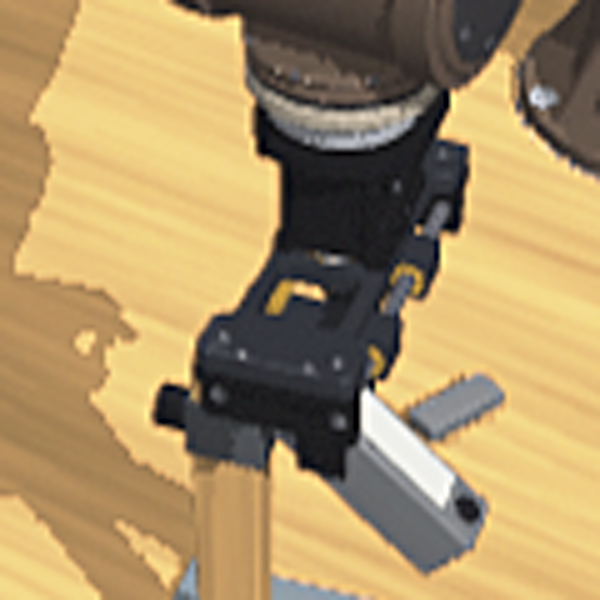

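The scene shows the torch tilted eye-up in the grip, with its tail button at crop (467,507). Now I measure the tilt, and the peg tip from the scene ray in the peg's plane.

```bash
python3 - <<'E'
from h import *
s=cam("scene");e=np.array(env.state()["eef_pos"]);a=env.state()["tcp_rot"][2]
X=np.array([np.cos(SY),np.sin(SY),0]);Y=np.array([-np.sin(SY),np.cos(SY),0])
def onplane(u,v,p,n):
    o,r=ray(s,u,v);return o+r*((p-o)@n)/(r@n)
yt=np.array([np.sin(a),-np.cos(a),0]);xt=np.array([np.cos(a),np.sin(a),0])
q=onplane(363,281,e,yt);d=q-(e+[0,0,19]);print("button rel P along,z",d@xt,d[2],"norm",np.hypot(d@xt,d[2]))
ang=np.degrees(np.arctan2(-d[2],d@xt));print("angle below horiz",ang,"tilt",ang+np.degrees(np.arctan2(11,80.5)))
touch=np.r_[593.2,42.3,0]
for pt in(touch,np.r_[593.3,40.8,0]):
  for uv in((328.4,222.6),(328.6,223.2)):
    t=onplane(*uv,pt,Y);print("tip",t,"S",(t-np.r_[H,0])@X,(t-np.r_[H,0])@Y,"Hz",t[2]-54.6)
for z in(260,):
    P=np.r_[s2w(-65.1,1.5),z];print(proj(s,P))
E
```

```text
button rel P along,z 66.4795478725994 -39.024643271330405 norm 77.08730808505268
angle below horiz 30.413670311339484 tilt 38.19471653432301
tip [575.29457854  37.60260061 262.98394765] S -70.23060188488836 1.4723676995964956 Hz 208.3839476521188
tip [573.7881335   37.20739216 260.06041727] S -71.78802487829132 1.4723676995964574 Hz 205.46041727409832
tip [571.43631125  35.06416863 259.54337201] S -74.60672669230634 -0.0039097240257473884 Hz 204.9433720101678
tip [569.92223642  34.66695854 256.60503463] S -76.1720376695747 -0.003909724025729976 Hz 202.00503463331077
[327.72365179 224.77637867]
```

```bash
python3 - <<'E'
from h import *
s=cam("scene");st=env.state();e=np.array(st["eef_pos"]);a=st["tcp_rot"][2];print(st["ft_force"])
yt=np.array([np.sin(a),-np.cos(a),0]);xt=np.array([np.cos(a),np.sin(a),0])
def pl(u,v,off):
    o,r=ray(s,u,v);q=o+r*((e+off*yt-o)@yt)/(r@yt)-e-[0,0,19];return np.array([q@xt,q[2]])
f=lambda x,y:(x/5+270-.4,y/5+180-.4)
A=pl(*f(428,573),17);B=pl(*f(486,518),17);C=pl(*f(467,507),0);D=pl(*f(345,490),17);E=pl(*f(452,508),9)
print("tail low",A,"tail up",B,np.linalg.norm(B-A),"btn",C,"edge pt",D,"strip corner",E)
print("tilt from low edge",np.degrees(np.arctan2(-(A-D)[1],(A-D)[0])),"from tail face",np.degrees(np.arctan2((B-A)[0],(B-A)[1])))
# edges by Canny/Hough on tail
g=cv2.cvtColor(s["frame"],cv2.COLOR_RGB2GRAY)[255:300,330:375]
g=cv2.resize(g,None,fx=4,fy=4,interpolation=2)
for l in cv2.createLineSegmentDetector().detect(g)[0][:,0]:
    L=np.hypot(l[2]-l[0],l[3]-l[1])
    if L>35:
        p=[(l[0]+.5)/4-.5+330,(l[1]+.5)/4-.5+255,(l[2]+.5)/4-.5+330,(l[3]+.5)/4-.5+255]
        p1,p2=pl(p[0],p[1],17),pl(p[2],p[3],17);print(np.round(p,1),p1.round(),p2.round(),np.degrees(np.arctan2(-(p2-p1)[1],(p2-p1)[0])).round(1))
t=cv2.imread("pics/t4.png")
for y in range(188,214,2): print(y,t[y,280:304].mean(1).astype(int))
E
```

```text
[-0.92557908  2.05943429  5.37281524]
tail low [ 53.97466097 -70.42808153] tail up [ 79.50098491 -26.37615535] 50.91331274074829 btn [ 66.47503967 -38.99377287] edge pt [ 12.18681419 -29.84584146] strip corner [ 61.49679755 -33.03689761]
tilt from low edge 44.16145233086158 from tail face 30.09057111528132
[341.5 257.3 341.5 267.3] [18. 34.] [19.  4.] 88.6
[348.3 263.2 342.4 256.5] [34. 21.] [20. 37.] -132.5
[342.4 266.2 357.8 281.1] [21.  8.] [ 58. -27.] 42.6
[354.4 294.8 335.  276.7] [ 52. -73.] [  3. -30.] -138.3
[341.4 269.  362.4 288.8] [18. -1.] [ 70. -47.] 41.6
188 [ 90  89  89  89  88  90 106 122 117  97  75  66  69  71  72  71  70  65
  60  57  57  56  57  57]
190 [ 89  89  89  89  89  90  99 116 124 113  89  75  77  76  71  69  65  59
  55  56  56  57  58  57]
192 [ 90  90  89  90  89  89  92 109 124 121 102  82  78  86  88  88  86  82
  75  66  64  61  57  57]
194 [ 89  90  88  89  89  90  90  98 116 124 112  90  79  85  88  88  88  89
  90  90  91  88  84  75]
196 [ 89  90  90  90  89  89  88  93 108 124 120 102  83  80  88  89  89  88
  89  90  90  90  91  89]
198 [ 91  90  89  90  90  89  89  91  99 116 122 109  87  76  83  89  89  89
  87  89  89  89  90  90]
200 [90 91 90 89 88 89 89 88 90 97 95 80 69 70 80 88 90 88 88 88 89 90 91 90]
202 [89 90 89 88 89 89 89 89 88 87 81 76 74 79 87 90 91 90 89 89 90 90 90 91]
204 [89 89 89 89 89 90 90 89 88 89 89 90 90 90 90 90 91 91 91 90 90 91 91 91]
206 [90 90 91 92 91 91 90 90 89 90 90 91 90 89 90 90 90 90 91 91 91 91 91 91]
208 [91 90 91 90 91 91 91 91 91 89 90 90 91 90 91 91 91 91 91 91 91 91 90 91]
210 [91 91 90 91 90 90 90 91 90 91 91 91 91 91 90 90 91 91 91 92 91 91 91 91]
212 [89 90 90 91 90 91 91 90 91 90 89 90 91 90 90 91 91 91 91 91 91 90 91 92]
```

```bash
python3 - <<'E'
from h import *
s=cam("scene")
def fing(e,yaw,h,w=12):
    a=np.radians(yaw);yt=np.array([np.sin(a),-np.cos(a),0]);xt=np.array([np.cos(a),np.sin(a),0])
    for o in (0,h+w):
        print([proj(s,np.array(e)+k*10*xt+o*yt).round(1).tolist() for k in(-1,0,1)])
print("m2 seen 323.6,218.2 / 334,220.5"); fing((643.96,85.55,333.24),104.7,0); 
print("m5 seen 231.8,232.6 ; 238.9,230.9"); fing((578.7,-299.6,106.3),150.6,28.5)
print(env.state()["eef_pos"])
E
```

```text
m2 seen 323.6,218.2 / 334,220.5
[[325.2, 218.9], [329.5, 219.7], [333.8, 220.6]]
[[323.4, 221.9], [327.7, 222.8], [332.0, 223.7]]
m5 seen 231.8,232.6 ; 238.9,230.9
[[229.7, 228.7], [232.9, 227.7], [236.1, 226.8]]
[[234.0, 236.2], [237.2, 235.3], [240.5, 234.3]]
[654.5396622  111.67433991 210.00345795]
```

Edge directions give a tilt of about 43°, which is within about 7° of the peg axis. From the stop contact, the peg axis lies about 2.2 mm to +Y of my frame. I'll lift, turn 90° and move out in front of the peg.

{"fn": "arm_command", "kwargs": {
  "targets": [
    [3,0,-40,0,0.2],
    [3,0,-80,0,0.2],
    [3,0,-120,0,0.2],
    [3,0,-140,-8,0.2],
    [3,0,-140,-16,0.2]
  ]
}}

```text
t: 13.65
eef_pos: [653.8, 114.4, 352.3]
tcp_rot: [3.137, 0.003, 2.111]
ft_force: [0.3, -0.0, -3.8]
opening: 0.353
grip_force: 30.0
```

```bash
python3 - <<'E'
from h import *
go(*s2w(-140,2.2),350,194.7)
E
```

```text
tool shift [  -5.2 -173.6    2.3] turn -73.7 at [653.8 114.4 352.3] 121.0 t 13.7
```

{"fn": "arm_command", "kwargs": {
  "targets": [
    [-1,-35,0,-8.5,0.2],
    [-2,-70,0,-17,0.2],
    [-3,-105,0,-25.5,0.2],
    [-4,-140,0,-34,0.2],
    [-5,-173,0,-42,0.2]
  ]
}}

```text
t: 14.15
eef_pos: [505.5, 21.2, 348.6]
tcp_rot: [-3.141, -0.0, 2.845]
ft_force: [0.8, -0.4, -2.5]
opening: 0.354
grip_force: 30.0
```

{"fn": "arm_command", "kwargs": {
  "targets": [
    [0,0,0,-8,0.2],
    [0,0,0,-16,0.2],
    [0,0,0,-24,0.2],
    [0,0,0,-31.5,0.2],
    [0,0,0,-31.5,0.2]
  ]
}}

```text
t: 14.65
eef_pos: [506.9, 21.8, 348.7]
tcp_rot: [-3.142, -0.0, -2.893]
ft_force: [0.0, -0.5, -3.3]
opening: 0.354
grip_force: 30.0
```

```bash
python3 - <<'E'
from h import *
go(*s2w(-140,2.2),226,194.7)
E
```

```text
tool shift [ -0.4  -1.4 122.7] turn -0.4 at [506.9  21.8 348.7] -165.7 t 14.7
```

{"fn": "arm_command", "kwargs": {
  "targets": [
    [0,-1.4,40,-0.4,0.2],
    [0,-1.4,80,-0.4,0.2],
    [0,-1.4,110,-0.4,0.2],
    [0,-1.4,122,-0.4,0.2],
    [0,-1.4,122,-0.4,0.2]
  ]
}}

```text
t: 15.15
eef_pos: [507.0, 20.5, 225.9]
tcp_rot: [3.141, -0.002, -2.89]
ft_force: [0.3, -0.5, -2.8]
opening: 0.356
grip_force: 30.0
```

```bash
cat >> h.py <<'E'
def rel():
    s=env.state();e=np.array(s["eef_pos"]);d=e[:2]-H;c,n=np.cos(SY),np.sin(SY);f=s["ft_force"]
    print("S X,Y,z",np.round([c*d[0]+n*d[1],-n*d[0]+c*d[1],e[2]],2),"F S",np.round([c*f[0]+n*f[1],-n*f[0]+c*f[1],f[2]],1),"yaw",np.degrees(s["tcp_rot"][2]).round(2)%360,"t",round(s["t"],2))
E
python3 - <<'E'
from h import *
rel()
s=cam("scene");save(s,"s8")
rel()
a=cv2.imread("pics/s8.png")
cv2.imwrite("pics/m8.png",cv2.resize(a[190:310,270:430],(800,600),interpolation=2))
E
```

```text
S X,Y,z [-140.63    2.28  225.88] F S [ 0.2 -0.5 -2.8] yaw 194.44 t 15.15
S X,Y,z [-140.01    2.05  227.27] F S [ 1.3  0.5 -2.1] yaw 194.47 t 15.2
```

View pics/m8.png

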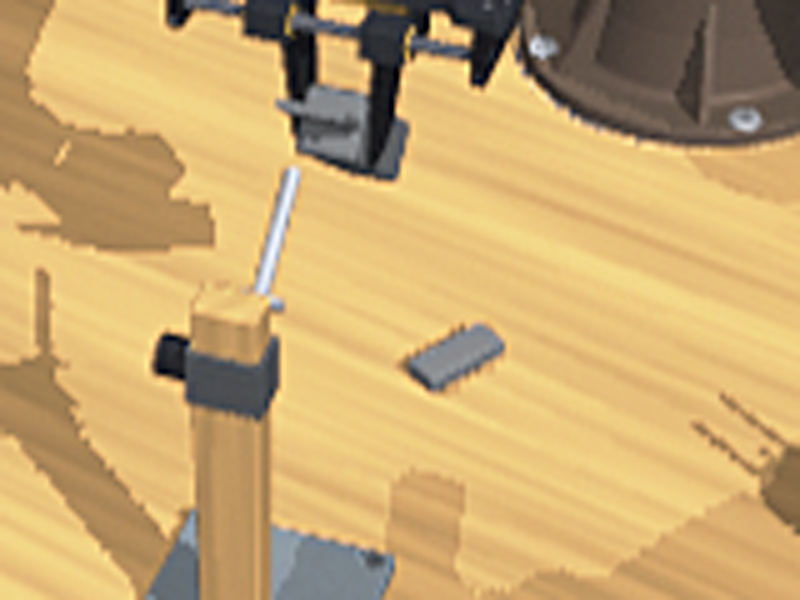

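The scene shows the tab edge-on at crop (280,105)-(360,125) and the peg tip at (293,170). I'll use these for a relative lateral check.

```bash
python3 - <<'E'
from h import *
s=cam("scene")
e=proj(s,np.r_[s2w(-105.3,2.2),269]);t=proj(s,np.r_[s2w(-65.1,2.2),260.5])
print("pred eye",e,"seen 333.6,212.3; pred tip",t,"seen 328.3,223.2")
for d in((1,0,0),(0,1,0),(0,0,1)): print(d,proj(s,np.r_[s2w(-65.1+d[0],2.2+d[1]),260.5+d[2]])-t)
g=cv2.cvtColor(s["frame"],cv2.COLOR_RGB2HSV)
for y in range(206,220): 
    print(y," ".join("%3d/%2d"%(g[y,x,2],g[y,x,1]//4) for x in range(323,346)))
E
```

```text
pred eye [333.2490521  212.74532563] seen 333.6,212.3; pred tip [327.99665016 224.66890424] seen 328.3,223.2
(1, 0, 0) [-0.13315443  0.23359605]
(0, 1, 0) [0.38897691 0.08120906]
(0, 0, 1) [ 0.00179413 -0.32888882]
206 236/29 236/29 240/30 255/29  93/30  23/36  28/13  38/ 3  34/ 5  94/ 8 135/11 185/24 203/30 203/32 227/30 229/32 235/29 241/31 240/30 247/30 218/31  61/25  26/24
207 239/29 240/29 243/29 255/29  96/30  23/36  24/10  34/ 5  78/ 1 148/ 4 151/ 5 112/10 115/10 105/ 2 150/12 164/18 192/19 214/26 215/30 242/31 227/31  67/27  26/19
208 237/29 240/29 242/28 255/29 110/32  15/21  22/11  23/ 8 112/ 3 149/ 2 147/ 3 144/ 3 145/ 4 144/ 4 141/ 6 144/ 7 138/ 8 135/ 8 122/ 3 174/20 178/29  56/21  29/17
209 236/29 243/30 201/20 238/25 115/13  82/ 7  59/ 3  38/ 1 120/ 2 143/ 2 141/ 2 140/ 2 143/ 3 142/ 2 143/ 2 144/ 1 145/ 4 146/ 4 147/ 6 145/ 6  67/10  25/12  30/ 6
210 234/30 238/30 133/ 5 149/12 136/ 7 137/ 3 123/ 3 110/ 2 138/ 2 143/ 2 141/ 2 141/ 3 142/ 2 142/ 2 143/ 2 143/ 1 144/ 3 146/ 3 147/ 2 157/ 3  70/ 4  27/ 4  24/ 5
211 238/29 234/29 163/19 117/ 3 122/ 9 125/ 4 141/ 2 141/ 2 
[... 724 characters left out ...]
67/ 1 112/ 1 113/ 1  67/ 2  32/ 4  29/ 6
216 242/28 242/28 241/28 244/28 255/28 128/33  69/ 8  89/ 5  87/ 3  88/ 3  86/ 2  84/ 3  84/ 2 121/ 3 124/ 2  90/ 2 114/ 2 116/ 2 143/ 2 110/ 2  52/ 2  30/ 6  27/ 9
217 242/28 242/28 242/28 244/28 253/28 199/34  99/ 2 119/ 6  85/ 2 114/ 2 118/ 2 117/ 3 114/ 1 146/ 3 148/ 2 119/ 2 148/ 2 150/ 2 154/ 3 106/ 2  49/ 5  27/ 9  31/ 4
218 242/28 242/28 242/28 243/27 248/28 250/32 122/ 4 136/ 7 112/ 5 141/ 2 146/ 3 147/ 3 145/ 1 144/ 2 145/ 3 145/ 2 147/ 3 145/ 1 138/ 2 105/ 2  51/ 2  27/ 4  30/ 2
219 240/28 240/28 241/28 242/28 246/28 255/28 101/11 105/ 4 111/ 9 123/ 7 132/ 4 136/ 2 137/ 2 140/ 1 144/ 2 146/ 3 149/ 3 148/ 2 119/ 1 107/ 2  51/ 3  28/ 2  22/ 8
```

Relative lateral alignment is within about 0.5 mm. I'll move to 12 mm off the tip, then advance along the peg axis while watching the force.

{"fn": "arm_command", "kwargs": {
  "targets": [
    [-10,0,0,0,0.2],
    [-20,0,0,0,0.2],
    [-31,0,0,0,0.2],
    [-31,0,0,0,0.2],
    [-31,0,0,0,0.2]
  ]
}}

```text
t: 15.75
eef_pos: [537.4, 28.4, 226.6]
tcp_rot: [-3.142, -0.0, -2.887]
ft_force: [-0.5, 0.4, -2.8]
opening: 0.359
grip_force: 30.0
```

```bash
python3 - <<'E'
from h import *
rel()
E
```

```text
S X,Y,z [-109.24    2.23  226.64] F S [-0.3  0.5 -2.8] yaw 194.59 t 15.75
```

{"fn": "arm_command", "kwargs": {
  "targets": [
    [-3.1,0,3.5,0,0.2],
    [-6.1,0,6,0,0.2],
    [-7.7,0,7.3,0,0.2],
    [-9.2,0,8.6,0,0.2],
    [-9.2,0,8.6,0,0.2]
  ]
}}

```text
t: 16.25
eef_pos: [545.3, 30.4, 218.2]
tcp_rot: [3.142, -0.002, -2.887]
ft_force: [-8.0, -2.1, 2.2]
opening: 0.356
grip_force: 30.0
```

{"fn": "arm_command", "kwargs": {
  "targets": [
    [-1.2,0,1,0,0.2],
    [-2.3,0,1.9,0,0.2],
    [-3.1,0,2.6,0,0.2],
    [-3.1,0,2.6,0,0.2]
  ]
}}

```text
t: 16.65
eef_pos: [548.1, 31.1, 215.7]
tcp_rot: [3.142, -0.002, -2.887]
ft_force: [-9.4, -2.4, 3.9]
opening: 0.357
grip_force: 30.0
```

```bash
python3 - <<'E'
from h import *
rel()
E
```

```text
S X,Y,z [-98.18   2.1  215.75] F S [-9.7  0.1  3.9] yaw 194.57 t 16.65
```

Contact force lies along the peg axis, so the tip is on the tab, not in the hole. I'll back off and search up along the tab by 3 mm.

{"fn": "arm_command", "kwargs": {
  "targets": [
    [3.8,0,-3.2,0,0.2],
    [1.9,0,-5.5,0,0.2],
    [-0.4,0,-3.6,0,0.2],
    [-2,0,-2.3,0,0.2],
    [-2,0,-2.3,0,0.2]
  ]
}}

```text
t: 17.15
eef_pos: [551.1, 31.8, 218.2]
tcp_rot: [-3.141, -0.0, -2.887]
ft_force: [-4.7, -1.2, 4.9]
opening: 0.359
grip_force: 30.0
```

{"fn": "arm_command", "kwargs": {
  "targets": [
    [-0.8,0,0.6,0,0.2],
    [-1.5,0,1.3,0,0.2],
    [-1.5,0,1.3,0,0.2]
  ]
}}

```text
t: 17.45
eef_pos: [552.3, 32.1, 217.1]
tcp_rot: [-3.141, -0.001, -2.887]
ft_force: [-7.2, -1.9, 8.1]
opening: 0.351
grip_force: 30.0
```

{"fn": "arm_command", "kwargs": {
  "targets": [
    [3,0,-2.6,0,0.2],
    [1.4,0,-4.5,0,0.2],
    [0,0,-3.3,0,0.2],
    [-1.6,0,-1.9,0,0.2],
    [-1.6,0,-1.9,0,0.2]
  ]
}}

```text
t: 17.95
eef_pos: [554.1, 32.6, 218.6]
tcp_rot: [-3.141, -0.001, -2.887]
ft_force: [-4.2, -1.3, 4.2]
opening: 0.358
grip_force: 30.0
```

```bash
python3 - <<'E'
from h import *
rel()
E
```

```text
S X,Y,z [-92.04   2.04 218.64] F S [-4.4 -0.1  4.2] yaw 194.58 t 17.95
```

```bash
python3 - <<'E'
from h import *
s=cam("scene");t=cam("top")
X=np.array([np.cos(SY),np.sin(SY),0]);Y=np.array([-np.sin(SY),np.cos(SY),0])
def S(p): d=p-np.r_[H,0];return np.round([d@X,d@Y,d[2]],1)
for n,a,b in[("tip out",(328.3,222.9),(290.9,199.7)),("tip fold",(345.8,245.2),(251.2,177.6)),("collar out top",(320.9,249),(285.6,177.7))]:
    p,e=tri(s,a,t,b);o,r=ray(t,*b);q=o+r*(260.5-o[2])/r[2];print(n,S(p),round(e,1),"top@260.5",S(q))
g=cv2.cvtColor(t["frame"],cv2.COLOR_RGB2GRAY)
for y in range(170,206,3): print(y,g[y,272:304])
hs=cv2.cvtColor(s["frame"],cv2.COLOR_RGB2HSV)
for y in range(208,232): print(y," ".join("%3d/%2d"%(hs[y,x,2],hs[y,x,1]//4) for x in range(318,340)))
E
```

```text
tip out [-64.8   1.9 266. ] 2.2 top@260.5 [-63.6   1.  260.5]
tip fold [ -1.6  65.2 262.2] 3.6 top@260.5 [ -0.7  63.6 260.5]
collar out top [-12.1   1.2 225. ] 2.5 top@260.5 [-19.1  -0.8 260.5]
170 [52 52 51 51 51 52 51 52 52 51 51 51 52 52 51 52 52 51 51 50 50 51 50 50
 50 51 50 50 50 51 50 50]
173 [54 55 55 54 54 54 55 54 55 54 55 54 54 54 54 55 53 54 54 55 53 54 54 54
 55 54 55 55 54 55 54 53]
176 [58 57 57 56 57 58 57 56 56 56 56 57 56 57 56 57 57 57 56 55 56 55 57 56
 56 56 55 56 55 56 56 56]
179 [57 58 59 59 58 58 58 59 58 58 59 58 58 58 58 58 58 58 58 58 58 58 57 57
 57 58 57 57 57 57 57 58]
182 [60 59 60 59 59 60 59 61 59 60 59 59 59 59 60 59 59 59 59 60 58 59 59 59
 59 59 58 58 60 58 59 59]
185 [60 61 61 61 60 61 61 61 61 60 60 60 60 61 60 61 60 60 60 61 60 60 60 60
 60 60 61 61 60 61 60 61]
188 [61 61 61 61 61 62 62 61 62 62 61 62 61 63 61 61 62 61 62 61 61 61 60 62
 61 61 61 61 60 61 60 60]
191 [62 61 62 62 63 63 62 62 62 62 62 62 62 61 62 62 62 63 62 62 62 62 62 62
 61 63 62 62 62 62 61 62]
194 [61 61 61 62 62 62 61 62 62 63 62 62 63 62 62 62 62 62 63 62 62 62 62 62
 62 6
[... 3421 characters left out ...]
43/ 2 151/ 2 123/ 2 153/ 2 144/ 2 121/ 1 142/ 2  80/ 4  30/ 6  27/ 7
228 238/29 237/29 245/30 215/32  59/31  77/11  93/ 4  84/ 2 177/ 3 248/ 1 231/ 2 140/ 2 139/ 1 145/ 1 149/ 2 148/ 1 150/ 2 156/ 2 136/ 2  83/ 2  33/ 5  27/ 7
229 241/29 241/29 246/29 246/31  71/34  88/10  87/ 4 101/ 2 196/ 3 255/ 0 208/ 3 138/ 2 142/ 2 145/ 2 146/ 2 147/ 2 146/ 2 154/ 2 116/ 3  77/ 2  32/ 2  28/ 4
230 241/28 241/29 245/29 255/28 132/32  59/ 7  66/ 6 133/ 3 217/ 3 255/ 1 180/ 3 136/ 2 141/ 2 143/ 1 149/ 2 150/ 3 152/ 2 154/ 2 106/ 2  75/ 2  31/ 4  26/ 5
231 239/29 239/29 243/28 255/28 202/32  50/30  39/14 170/ 3 238/ 2 245/ 1 141/ 2 102/ 2 122/ 3 133/ 2 141/ 2 145/ 2 149/ 1 142/ 2 105/ 2  67/ 2  30/ 2  30/ 6
```

Triangulation puts the tip at S (-65, 1.9, about 264). The picture shows the peg meeting the tab at its middle laterally (column 328). I'll now slide lightly down along the tab to find the hole.

{"fn": "arm_command", "kwargs": {
  "targets": [
    [0.8,0,0.4,0,0.2],
    [1.2,0,0.9,0,0.2],
    [1.2,0,0.9,0,0.2]
  ]
}}

```text
t: 18.35
eef_pos: [553.0, 32.4, 217.4]
tcp_rot: [-3.142, 0.0, -2.887]
ft_force: [-0.7, -0.3, -0.5]
opening: 0.356
grip_force: 30.0
```

{"fn": "arm_command", "kwargs": {
  "targets": [
    [0.3,0,0.4,0,0.2],
    [0.6,0,0.8,0,0.2],
    [0.6,0,0.8,0,0.2]
  ]
}}

```text
t: 18.65
eef_pos: [552.3, 32.2, 216.6]
tcp_rot: [3.142, -0.0, -2.887]
ft_force: [-0.5, -0.4, -1.8]
opening: 0.355
grip_force: 30.0
```

{"fn": "arm_command", "kwargs": {
  "targets": [
    [0.3,0,0.4,0,0.2],
    [0.6,0,0.8,0,0.2],
    [0.6,0,0.8,0,0.2]
  ]
}}

```text
t: 18.95
eef_pos: [551.7, 32.1, 215.9]
tcp_rot: [-3.142, -0.0, -2.887]
ft_force: [-0.3, -0.3, -0.9]
opening: 0.358
grip_force: 30.0
```

{"fn": "arm_command", "kwargs": {
  "targets": [
    [-0.8,0,0.6,0,0.2],
    [-1.5,0,1.3,0,0.2],
    [-1.5,0,1.3,0,0.2]
  ]
}}

```text
t: 19.25
eef_pos: [552.4, 32.3, 215.1]
tcp_rot: [-3.141, -0.002, -2.887]
ft_force: [-7.9, -1.7, 5.8]
opening: 0.356
grip_force: 30.0
```

{"fn": "arm_command", "kwargs": {
  "targets": [
    [0.8,0,0.2,0,0.2],
    [1.5,0,0.7,0,0.2],
    [1.5,0,0.7,0,0.2]
  ]
}}

```text
t: 19.55
eef_pos: [551.8, 32.0, 214.3]
tcp_rot: [-3.141, 0.001, -2.887]
ft_force: [-3.4, -1.2, 4.9]
opening: 0.359
grip_force: 30.0
```

{"fn": "arm_command", "kwargs": {
  "targets": [
    [0.5,0,0.6,0,0.2],
    [1,0,1.2,0,0.2],
    [1,0,1.2,0,0.2]
  ]
}}

```text
t: 19.85
eef_pos: [550.7, 31.8, 212.7]
tcp_rot: [-3.142, -0.0, -2.887]
ft_force: [-2.0, -1.9, 2.6]
opening: 0.358
grip_force: 30.0
```

{"fn": "arm_command", "kwargs": {
  "targets": [
    [-0.5,0,0.4,0,0.2],
    [-0.9,0,0.8,0,0.2],
    [-0.9,0,0.8,0,0.2]
  ]
}}

```text
t: 20.15
eef_pos: [551.2, 31.9, 212.1]
tcp_rot: [-3.142, -0.001, -2.887]
ft_force: [-6.9, -2.9, 7.1]
opening: 0.359
grip_force: 30.0
```

```bash
python3 - <<'E'
from h import *
rel()
E
```

```text
S X,Y,z [-95.     2.07 212.13] F S [-7.4 -1.1  7.1] yaw 194.57 t 20.15
```

{"fn": "arm_command", "kwargs": {
  "targets": [
    [0.8,0,0.2,0,0.2],
    [1.5,0,0.7,0,0.2],
    [1.5,0,0.7,0,0.2]
  ]
}}

```text
t: 20.45
eef_pos: [550.1, 31.7, 210.7]
tcp_rot: [3.141, -0.001, -2.887]
ft_force: [0.3, -1.3, -2.8]
opening: 0.355
grip_force: 30.0
```

{"fn": "arm_command", "kwargs": {
  "targets": [
    [-0.4,0,0.3,0,0.2],
    [-0.7,0,0.6,0,0.2],
    [-0.7,0,0.6,0,0.2]
  ]
}}

```text
t: 20.75
eef_pos: [550.9, 31.9, 210.5]
tcp_rot: [3.142, -0.0, -2.887]
ft_force: [-0.2, -0.1, -3.4]
opening: 0.355
grip_force: 30.0
```

{"fn": "arm_command", "kwargs": {
  "targets": [
    [0.8,0,0.2,0,0.2],
    [1.5,0,0.7,0,0.2],
    [1.5,0,0.7,0,0.2]
  ]
}}

```text
t: 21.05
eef_pos: [549.3, 31.5, 210.0]
tcp_rot: [-3.142, -0.0, -2.887]
ft_force: [0.7, 0.3, -2.8]
opening: 0.358
grip_force: 30.0
```

{"fn": "arm_command", "kwargs": {
  "targets": [
    [-0.4,0,0.3,0,0.2],
    [-0.7,0,0.6,0,0.2],
    [-0.7,0,0.6,0,0.2]
  ]
}}

```text
t: 21.35
eef_pos: [550.2, 31.6, 209.4]
tcp_rot: [-3.142, 0.0, -2.887]
ft_force: [1.1, -0.3, -2.5]
opening: 0.355
grip_force: 30.0
```

```bash
python3 - <<'E'
from h import *
rel()
E
```

```text
S X,Y,z [-96.03   2.08 209.38] F S [ 1.  -0.6 -2.5] yaw 194.57 t 21.35
```

Contact vanished, so the tip is probably in the hole. I'll advance gently.

{"fn": "arm_command", "kwargs": {
  "targets": [
    [-0.8,0,0.6,0,0.2],
    [-1.5,0,1.3,0,0.2],
    [-1.5,0,1.3,0,0.2]
  ]
}}

```text
t: 21.65
eef_pos: [551.6, 32.0, 208.0]
tcp_rot: [-3.142, -0.0, -2.887]
ft_force: [-0.5, 0.0, -2.5]
opening: 0.358
grip_force: 30.0
```

{"fn": "arm_command", "kwargs": {
  "targets": [
    [-0.8,0,0.6,0,0.2],
    [-1.5,0,1.3,0,0.2],
    [-1.5,0,1.3,0,0.2]
  ]
}}

```text
t: 21.95
eef_pos: [553.1, 32.4, 206.7]
tcp_rot: [-3.142, -0.0, -2.887]
ft_force: [-0.4, -0.0, -3.7]
opening: 0.354
grip_force: 30.0
```

```bash
python3 - <<'E'
from h import *
rel()
s=cam("scene")
hs=cv2.cvtColor(s["frame"],cv2.COLOR_RGB2HSV)
for y in range(212,232): print(y," ".join("%3d/%2d"%(hs[y,x,2],hs[y,x,1]//4) for x in range(317,340)))
E
```

```text
S X,Y,z [-93.03   2.09 206.7 ] F S [-0.4  0.1 -3.7] yaw 194.57 t 21.95
212  53/ 7  54/10  53/14  71/14 168/41  81/ 4  87/ 9  82/ 4  94/ 4 111/ 7 113/10 118/13 116/12 115/13 107/15 112/15 124/ 3  84/ 3 135/22  63/ 7  59/14  64/10  63/ 9
213  52/13  53/14  52/13  54/ 1 169/41  55/41  32/12  49/ 6  62/ 7  88/10 169/26 131/16  86/ 2  86/17 104/15 111/12 114/11  75/15  63/16  59/13  58/ 8  63/ 6  62/ 8
214  42/28  46/29  46/25  54/22  72/21  30/ 4  20/19  21/ 3  24/16  19/53 232/33 240/31 222/31 211/31 172/21 155/22  72/ 8  71/ 3  52/17  50/14  52/ 9  51/ 6  55/10
215 217/32 171/30 121/25  46/ 5  32/24  25/17  23/ 5  19/ 3  24/13  14/63 192/32 255/29 253/29 254/29 244/30 243/32 218/32 225/31  99/20  51/13  52/11  54/ 8  53/ 7
216 255/27 251/30 253/31  87/27  24/29  29/11  23/11  24/13  20/19  22/52 142/29 255/29 245/29 242/29 244/29 247/28 254/29 255/27 137/26  51/10  52/13  50/ 9  51/ 7
217 242/29 249/28 255/25 105/32  22/37  31/ 8  27/ 4  23/ 8  27/ 9  23/44 146/28 255/29 245/29 241/28 241/28 241/28 245/28 255/27 132/24  48/16  51/17  53/12  52/ 8
218 239/29 243/28 255/28 111/30  26/17 
[... 1570 characters left out ...]
56/ 2  92/ 0 125/ 2  84/ 1  35/ 7  28/ 2
228 239/28 238/29 240/29 253/30 162/30  40/22  14/36  70/ 1  79/ 4 180/ 3 249/ 1 239/ 1  99/ 3  52/ 3  51/ 3  54/ 2  56/ 1  54/ 3  67/ 2  93/ 2  84/ 2  33/ 3  25/ 2
229 241/29 241/29 243/29 255/29 163/30  41/23  12/53  82/ 2 114/ 3 198/ 3 255/ 0 212/ 3 120/ 3 110/ 3 111/ 1  98/ 2 100/ 2  58/ 3  61/ 3 101/ 2  86/ 3  35/ 7  24/ 2
230 240/29 241/28 243/28 253/28 201/31  53/31  11/63  78/ 4 142/ 3 217/ 3 254/ 1 181/ 3 141/ 2 149/ 2 153/ 2 142/ 2 143/ 2 116/ 2 119/ 2 143/ 2  82/ 2  30/ 2  29/ 4
231 238/29 239/29 241/28 248/29 255/31  83/33  39/19  77/ 5 169/ 3 236/ 2 242/ 1 157/ 3 138/ 2 145/ 2 146/ 2 148/ 1 150/ 1 151/ 2 156/ 2 155/ 2  82/ 2  31/ 4  26/ 2
```

The peg's visible top has dropped from row 223 to 225 with zero force, so the tip is entering the hole. Continuing along the axis.

{"fn": "arm_command", "kwargs": {
  "targets": [
    [-1.2,0,1,0,0.2],
    [-2.3,0,1.9,0,0.2],
    [-3.1,0,2.6,0,0.2],
    [-3.1,0,2.6,0,0.2]
  ]
}}

```text
t: 22.4
eef_pos: [556.1, 33.2, 204.1]
tcp_rot: [-3.142, -0.0, -2.887]
ft_force: [0.6, -0.2, -2.4]
opening: 0.358
grip_force: 30.0
```

{"fn": "arm_command", "kwargs": {
  "targets": [
    [-1.2,0,1,0,0.2],
    [-2.3,0,1.9,0,0.2],
    [-3.1,0,2.6,0,0.2],
    [-3.1,0,2.6,0,0.2]
  ]
}}

```text
t: 22.8
eef_pos: [559.1, 34.0, 201.5]
tcp_rot: [-3.142, -0.0, -2.887]
ft_force: [-0.1, -0.4, -3.0]
opening: 0.356
grip_force: 30.0
```

{"fn": "arm_command", "kwargs": {
  "targets": [
    [-1.2,0,1,0,0.2],
    [-2.3,0,1.9,0,0.2],
    [-3.1,0,2.6,0,0.2],
    [-3.1,0,2.6,0,0.2]
  ]
}}

```text
t: 23.2
eef_pos: [562.1, 34.7, 198.9]
tcp_rot: [-3.142, -0.0, -2.887]
ft_force: [-0.1, 0.4, -3.4]
opening: 0.355
grip_force: 30.0
```

```bash
python3 - <<'E'
from h import *
rel()
s=cam("scene")
hs=cv2.cvtColor(s["frame"],cv2.COLOR_RGB2HSV)
for y in range(216,234): print(y," ".join("%3d/%2d"%(hs[y,x,2],hs[y,x,1]//4) for x in range(319,337)))
E
```

```text
S X,Y,z [-83.7    2.05 198.88] F S [ 0.   0.4 -3.4] yaw 194.57 t 23.2
216 119/30 106/11 113/ 7 120/ 5 135/ 4 117/ 5 116/ 7 116/11 133/14 128/ 3 109/ 3 184/22 170/25 239/23 242/31 200/29  65/ 6  56/20
217 128/34 120/35  79/ 4  80/ 6  85/ 5  82/ 4  93/ 8 108/11 110/12 125/11 110/12 111/14 115/14 138/11  94/ 2  84/ 9  61/12  63/12
218  77/23 151/35  59/19  22/17  46/ 5  51/ 8  63/ 6 190/23 180/24  88/ 5  87/ 3  84/16 109/14  79/15  80/12  53/15  59/13  60/ 8
219  45/24 122/24  43/16  19/13  18/14  23/13  50/24 249/29 255/29 227/32 226/31 213/31 164/26 119/21  81/ 8  48/17  51/15  53/ 9
220  45/ 8  26/27  24/16  23/ 2  18/ 7  25/20  16/63 221/32 255/28 252/27 253/28 255/27 246/32 238/31 239/32  82/19  50/19  52/ 8
221  63/23  23/36  27/ 7  30/ 6  20/ 6  25/10  22/63 215/31 251/29 244/28 243/28 245/27 248/28 254/27 255/26 111/27  47/23  54/11
222  83/29  25/30  29/ 6  34/ 7  24/ 5  30/10  18/63 217/32 252/30 243/31 241/31 241/29 242/28 248/28 255/26 102/25  47/31  51/16
223  95/31  25/30  27/ 9  29/ 6  42/ 6  27/ 4  17/60 196/32 231/21 228/16 213/27 240/30 239/29 242/29 255/29  99/23  55/
[... 609 characters left out ...]
2 146/ 3 139/ 5 131/ 5 117/ 7  87/12  92/13  66/13
229 203/32  64/14  56/ 9  56/ 4  53/ 2  45/ 0  69/ 2  77/ 1  96/ 2  97/ 3 124/ 3 128/ 2 135/ 2 149/ 3 120/ 3 112/ 4  97/ 3  67/ 2
230 255/31  87/30  49/15  63/ 4  59/ 2  51/ 3 125/ 3 177/ 3 103/ 2  60/ 3  67/ 2  65/ 1  82/ 1 105/ 3  92/ 2 119/ 1  97/ 2  64/ 3
231 255/27  98/34  26/36  48/ 5  57/ 2  48/ 1 176/ 3 251/ 1 201/ 2  96/ 3  62/ 2  56/ 2  55/ 3  53/ 1  66/ 2 100/ 1 118/ 2  70/ 4
232 255/27 106/30  12/37  18/17  66/ 1  77/ 2 190/ 3 255/ 1 243/ 2  99/ 2  54/ 0  57/ 2  59/ 3  58/ 1  56/ 3  92/ 2 127/ 2  66/ 3
233 255/27 151/30  33/25   7/36 106/ 1 119/ 3 203/ 3 255/ 0 191/ 3  73/ 1  60/ 2  58/ 2  57/ 4  53/ 3  52/ 3  64/ 2 101/ 1  67/ 2
```

The peg now shows above the tab (rows 223–226) as well as below, so the eye is on the peg. I'll go deeper.

{"fn": "arm_command", "kwargs": {
  "targets": [
    [-1.5,0,1.3,0,0.2],
    [-3.1,0,2.6,0,0.2],
    [-4.6,0,3.9,0,0.2],
    [-6.1,0,5.1,0,0.2],
    [-6.1,0,5.1,0,0.2]
  ]
}}

```text
t: 23.75
eef_pos: [568.1, 36.3, 193.6]
tcp_rot: [3.142, -0.0, -2.887]
ft_force: [0.0, -0.3, -2.8]
opening: 0.353
grip_force: 30.0
```

{"fn": "arm_command", "kwargs": {
  "targets": [
    [-1.5,0,1.3,0,0.2],
    [-3.1,0,2.6,0,0.2],
    [-4.6,0,3.9,0,0.2],
    [-6.1,0,5.1,0,0.2],
    [-6.1,0,5.1,0,0.2]
  ]
}}

```text
t: 24.25
eef_pos: [574.0, 37.8, 188.6]
tcp_rot: [-3.142, -0.0, -2.887]
ft_force: [0.3, 0.5, -2.7]
opening: 0.356
grip_force: 30.0
```

{"fn": "arm_command", "kwargs": {
  "targets": [
    [-1.5,0,1.3,0,0.2],
    [-3.1,0,2.6,0,0.2],
    [-4.6,0,3.9,0,0.2],
    [-4.6,0,3.9,0,0.2]
  ]
}}

```text
t: 24.65
eef_pos: [578.4, 39.0, 184.7]
tcp_rot: [-3.142, -0.0, -2.887]
ft_force: [-1.4, 0.6, -2.7]
opening: 0.355
grip_force: 30.0
```

Free of contact, about 37 mm of peg past the eye. I'll lower slightly, open slowly, then check.

{"fn": "arm_command", "kwargs": {
  "targets": [
    [0,0,1,0,0.36],
    [0,0,1,0,0.42],
    [0,0,1,0,0.5],
    [0,0,1,0,0.7],
    [0,0,1,0,0.8]
  ]
}}

```text
t: 25.15
eef_pos: [578.4, 39.0, 184.1]
tcp_rot: [-3.141, 0.0, -2.887]
ft_force: [-0.7, -0.1, 0.1]
opening: 0.611
grip_force: 0.0
```

{"fn": "arm_command", "kwargs": {
  "targets": [
    [0,0,1,0,0.9],
    [0,0,1,0,0.9],
    [0,0,1,0,0.9],
    [0,0,1,0,0.9],
    [0,0,1,0,0.9]
  ]
}}

```text
t: 25.65
eef_pos: [578.3, 39.0, 182.9]
tcp_rot: [-3.141, -0.0, -2.887]
ft_force: [0.8, 0.5, -0.2]
opening: 0.897
grip_force: 0.0
```

```bash
python3 - <<'E'
from h import *
rel();print(env.state()["opening"])
s=cam("scene")
hs=cv2.cvtColor(s["frame"],cv2.COLOR_RGB2HSV)
for y in range(218,262,2): print(y," ".join("%3d/%2d"%(hs[y,x,2],hs[y,x,1]//4) for x in range(312,342)))
E
```

```text
S X,Y,z [-66.98   2.02 182.9 ] F S [ 0.9  0.3 -0.2] yaw 194.57 t 25.65
0.8970354857011306
218 104/40  98/43 202/35 139/39 113/35  88/34  79/32  69/21  54/ 8  50/ 9  53/ 7  53/20  54/19  56/16  52/14  56/12  55/ 9  57/11  57/ 9  61/ 6  54/ 7  63/10  61/ 7  62/ 8  59/ 8  61/ 8  63/ 9  60/ 8  66/ 8  47/ 5
220  14/32  26/ 9 255/29 252/28 249/28 251/28 242/29 249/30 237/34 227/34 217/34 200/36 198/35 124/36 145/38  87/33  64/22  66/22  56/10  46/16  45/34  46/34  46/27  48/21  49/15  52/12  53/10  54/11  53/10  58/ 8
222  84/ 7  81/ 6 222/29 218/30 237/31 236/31 246/30 245/29 245/29 244/29 243/29 243/29 244/28 246/28 250/28 255/28 251/31 245/33 223/35 247/31 255/27 249/30 253/30 228/31 228/31 224/32 171/29 168/29  75/12  62/ 5
224 112/ 3 116/ 6 122/ 9 113/11 118/12 113/14 111/15 127/ 4 113/ 4 173/20 171/22 221/25 228/30 229/31 197/28 132/ 6 148/13 123/ 4 235/31 242/30 239/29 237/29 239/29 242/29 243/28 245/27 247/27 250/27 253/27 255/27
226  21/21  14/54 200/29 216/30 198/30 167/23 156/22  92/ 4  88/ 3  88/16 105/15 110/12 120/10 116/ 9 104/ 8 112/ 6 148/ 5 132/ 8 141/13 179/22 221/29 228
[... 2997 characters left out ...]
31 241/29 239/29 241/28 240/29 241/28 242/28 242/28 244/28
256 181/31 186/31 196/31 198/31 203/31 193/31 183/31 185/31 199/31 192/31 177/32 186/34 123/ 2 126/ 5 138/ 3 138/ 2 147/ 3 111/ 2  99/ 3  97/ 5 137/11 245/31 235/30 231/30 232/29 234/30 236/29 238/28 240/28 241/28
258 182/31 188/31 195/31 197/30 202/32 194/31 184/31 187/31 199/31 193/31 181/32 171/30  97/ 2  97/ 5 137/ 2 152/ 2 124/ 2 103/ 1 100/ 2 100/ 5  95/14 252/30 247/28 240/29 236/29 232/30 230/30 231/29 232/29 234/30
260 169/28 184/30 205/33 207/32 210/32 200/32 187/32 190/31 202/31 209/32 171/29 101/ 4  83/ 9  77/ 5  89/ 2 102/ 2 105/ 1 103/ 1 103/ 2 101/ 5  96/12 211/27 251/29 245/27 244/27 243/27 241/28 239/29 236/29 232/30
```

The eye slid down toward the collar, with the tab at rows 240–247 and the peg standing above it. Retreating straight up.

{"fn": "arm_command", "kwargs": {
  "targets": [
    [0,0,-15,0,0.9],
    [0,0,-40,0,0.9],
    [0,0,-75,0,0.9],
    [0,0,-115,0,0.9],
    [0,0,-150,0,0.9]
  ]
}}

```text
t: 26.2
eef_pos: [578.2, 39.0, 334.9]
tcp_rot: [-3.141, 0.001, -2.887]
ft_force: [0.4, -0.1, -0.9]
opening: 0.899
grip_force: 0.0
```

{"fn": "arm_command", "kwargs": {
  "targets": [
    [30,0,-10,0,0.9],
    [75,0,-20,0,0.9],
    [100,30,-20,0,0.9],
    [120,70,-20,0,0.9],
    [120,110,-20,0,0.9]
  ]
}}

```text
t: 26.7
eef_pos: [432.2, 115.5, 353.6]
tcp_rot: [-3.141, 0.001, -2.889]
ft_force: [2.3, -0.5, -0.1]
opening: 0.9
grip_force: 0.0
```

```bash
python3 - <<'E'
from h import *
a=cam("scene")["frame"].astype(int)
for i in range(8): b=cam("scene")["frame"].astype(int)
print("motion",np.abs(a-b)[220:310,300:345].max())
rel()
hs=cv2.cvtColor(b.astype(np.uint8),cv2.COLOR_RGB2HSV)
for y in range(220,300,4): print(y,"".join("#" if hs[y,x,1]<70 and hs[y,x,2]>170 else "+" if hs[y,x,1]<70 else "." for x in range(295,350)))
for n,uv in(("saucer",(240,207)),): pass
o=cv2.imread("pics/scene0.png")[:,:,::-1].astype(int)
for n,(x0,y0,x1,y1) in dict(cup=(440,255,495,325),tin=(438,328,485,380),saucer=(218,192,265,222),eraser=(345,250,375,270)).items():
    print(n,np.abs(o-b)[y0:y1,x0:x1].mean().round(2))
E
```

```text
motion 6
S X,Y,z [-186.54  111.47  352.67] F S [-0.3 -0.  -0.2] yaw 194.49 t 27.15
220 .......................................................
224 ................................###....................
228 ...............................###.....................
232 ..............................###......................
236 .............................###.......................
240 ....................++++++.+###........................
244 .....................+++++++++++++.....................
248 ..........................###+++++++...................
252 .............................++++++++..................
256 .............................+++++++++.................
260 ........+++++++.............++++++++++.................
264 ..........+++++++++++++++++++++++++++++................
268 ............+++++++++++++++++++++++++++................
272 ......................++++++.+++++++++++...............
276 .............................++++++++++................
280 .............................++++++++..................
284 .......................................................
288 .......................................................
292 .............++........................................
296 ...........++#+..............++#++#....................
cup 11.15
tin 5.66
saucer 9.21
eraser 21.69
```

```bash
python3 -c "
from cell import env
print(env.job_done())"
```

```text
the job is handed in; nothing more can be done
None
```

The peg is swung out to its stop and the torch hangs by its eye, well down the peg near the collar. It was still, with the arm clear, when I handed the job in at about 27 s. I never moved near the cup, tin, saucer or eraser, though the final picture comparison was too affected by shadows to confirm they hadn't shifted.

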